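# Locate a carrier plate against two dowels and an end stop

### The arm

A 6-joint arm with a two-finger parallel gripper is mounted at the origin on a cart in front of the work surface, level with it; the furniture and walls round the work are solid. World frame = base frame: x ahead of the robot, y to its left, z up, the work surface at z = 0. Lengths are in m, angles in degrees, forces in N, time in s.
With the tool pointing down it reaches from about 0.4 to 0.825 m from the base axis. Payload 7 kg.
Tool frame: the origin (TCP) lies midway between the tips of the shut fingers; the grasp point (between the pads) lies 19 mm behind it; z points along the fingers, y is the line along which they close (so a half turn about z gives the same grasp; the last joint's range is limited). The gripper opens to 88 mm and grips with 3 to 60 N. Pads are 19 mm wide; open, the fingers measure 130 mm over their backs; the gripper's body (78 mm by 193 mm) begins 47 mm behind the grasp point.
Start: joints at [-58.436, 20.546, 0.682, 0, -70.136, -16.507], TCP at [0.175, -0.652, 0.227] pointing down, gripper open.
Joint ranges: [-176.03, 176.03], [-82.01, 121.73], [-58.28, 71.71], [-173.87, 95.51], [-174.79, -0.11], [-173.66, 173.66]. Speed limits (degrees/s): [136.94, 136.94, 172.46, 180, 180, 180].

### API

Orientations are given as a 3x3 rotation matrix whose columns are the frame's x, y, z axes.
In Python, from rig import robot gives the robot as it stands. Calls block until the motion is done:
- robot.goto(position, orientation): joint-space move of the TCP to a pose.
- robot.servo_line(position, ori=None, speed=0.15): straight line of the TCP; ori=None keeps the orientation; speed is the mean speed in m/s.
- robot.movej(angles): joint-space move.
- robot.move_gripper(opening): opening from 0.0 (shut) to 1.0 (fully open); the grip force is fixed at half the most; returns when the fingers have stopped.
- robot.dwell(seconds).
- robot.ik(position, orientation): joint angles nearest the present ones, or None.
- robot.grab_frame(name): name is "scene" or "side" or "wrist"; returns (picture, depth): 384x512x3 uint8, red, green, blue; 384x512 float32, m along the optical axis (not along the pixel's ray), 0 where there is no reading.
- robot.camera_info(name): a dict with "vfov" (degrees; the focal length in pixels is half the picture's height over the tangent of half this angle, whatever the lens; pixels are square), "cx", "cy" (the principal point, pixels), "view" (4x4, takes a point from world to camera coordinates); the wrist camera has in their place "T_tool_cam" (4x4, takes a point from camera to tool coordinates, whose origin is the TCP and whose axes are the flange's). Camera axes: x right, y down, z forward; pixel columns grow to the right and rows downward; lengths in m; the calibration is good to about 2 mm. A picture is of the moment at which its call begins: read the wrist's pose just before it. camera_info takes no time and is no camera call.
A pose or a line that the arm cannot do raises robot.Unreachable and nothing moves.
- robot.job_done(): hands the job in; it is judged then, once.
Readings, each from a call of its own:
- robot.read_t(): time.
- robot.read_qpos(): joint angles.
- robot.read_qvel(): joint speeds.
- robot.read_effort(): joint torques, N m.
- robot.read_position(): TCP position.
- robot.read_tcp_rot(): TCP orientation.
- robot.read_force(): force on the tool from outside, world axes, zero at the start.
- robot.read_ft_torque(): the same for the moment, N m.
- robot.read_grip_width(): opening from 0.0 (shut) to 1.0 (fully open).
- robot.read_finger_force(): force on a finger pad.
Only numpy, scipy, OpenCV 4.12 (cv2) and the standard library are available. Lean on these libraries where they do the work, as an engineer would, in place of code of your own. Each camera call takes 0.05 s, during which the arm holds its last target. There are 200 camera calls.

### The job

Set the blue carrier plate flat on the aluminium locating fixture with a long side toward the two steel dowel pins, and push it back against both pins and along them against the brass button of the end stop, until it bears firmly on all three at once. Push with a firm but gentle hand (about 10 N on each pin and on the stop, never more than 20 N), then let go and leave the plate flat, square and touching all three; leave the vial and the beaker where they stand.

Things in the scene. Friction and masses are not known exactly. Their poses are not given: they have to be found in the camera images.
- fixture: Fixed bare aluminium base plate, 150 (x) x 190 (y) mm, its top 15 mm above its origin (centre of the underside). The +x side (far from the robot) carries two dowel pins, the -y side the end stop; -x and +y sides are open. The carrier slides easily on its top. Home, the carrier is parallel to the fixture, its origin at x = +10 mm, z = +15 mm in this frame.
- dowel_left: Rigid upright steel pin, 10 mm diameter, 22 mm tall, fixed on the fixture's top at x = +55, y = +36 mm of the fixture's frame. Origin: centre of its foot; axes as the fixture's. A long side of the carrier must bear on it.
- dowel_right: The second, equal dowel pin, at x = +55, y = -36 mm of the fixture's frame.
- end_stop: Rigid dark steel end stop, foot 30 x 28 mm, 22 mm tall; its brass button (10 mm diameter, centre 6.5 mm above the fixture's top) looks along the fixture's +y. Fixed, at x = +10 and somewhere from y = -63 to -49 mm in the fixture's frame. Origin: in the plane of the button's face, level with the fixture's top; axes as the fixture's. Home, the carrier's origin is 55 mm along +y from here.
- carrier: Loose blue plate 80 (x) x 110 (y) x 12 mm, 0.35 to 0.7 kg, with steel strips and screws on top and an upright round black knob in the middle to lift and push it by: 20 mm diameter, on a collar 28 mm wide and 3 mm high, top 52 mm above the underside. The plate swivels about the lightly gripped knob. Origin: centre of the underside, z up. Starts left of the fixture. Either long side may face the pins.
- vial: Bystander: loose capped glass vial, 27 mm diameter, 72 mm tall, standing; origin at the centre of its foot. Leave it alone.
- beaker: Bystander: loose empty glass beaker, 54 x 58 mm, 70 mm tall, standing; origin at the centre of its foot. Leave it alone.

How it is judged:
By the outcome, as a careful person would: the job done as asked, in the order asked, and still so for the second after the job is handed in, with the robot touching nothing.
It also fails if it takes over 61 s, if anything falls off the work surface, if the arm or the gripper's body presses on something with over 40 N, if the wrist force passes 120 N, or if a joint passes its speed limit or range.

## Working session

There is one attempt and no reset: what is moved stays moved. The work goes in short steps, each a Python script; the robot and the scene stay as the last script left them, time stands still between calls to the robot, and variables do not carry over. Pictures are saved under pics/ and viewed, at most 10 in all, crops included, and the job is handed in when it is done.

```bash
mkdir -p pics; ls
python3 - <<'E'
from rig import robot
import cv2,numpy as np
for n in("scene","side"):
    im,d=robot.grab_frame(n); np.savez(f"{n}.npz",im=im,d=d); cv2.imwrite(f"pics/{n}0.png",im[:,:,::-1])
    print(n,robot.camera_info(n))
print(robot.camera_info("wrist")); print(robot.read_t(),robot.read_tcp_rot(),robot.read_force())
E
```

```text
pics
scene {'vfov': 55.94620879532161, 'cx': 260.77823478490325, 'cy': 191.1409674711662, 'view': array([[-0.60874545, -0.79316192,  0.0179761 ,  0.47960731],
       [-0.53628175,  0.39468305, -0.74607451,  0.27023926],
       [ 0.58466303, -0.46380972, -0.66561977,  0.64423489],
       [ 0.        ,  0.        ,  0.        ,  1.        ]])}
side {'vfov': 42.56929696749401, 'cx': 251.07149470215458, 'cy': 199.44446929687865, 'view': array([[ 0.95525929, -0.29554408,  0.01154951, -0.46236869],
       [-0.1126899 , -0.39978516, -0.90965533,  0.16689907],
       [ 0.27346057,  0.86765518, -0.41520332,  0.55607408],
       [ 0.        ,  0.        ,  0.        ,  1.        ]])}
{'vfov': 61.19216296773609, 'cx': 256.9075624656611, 'cy': 188.6403383010983, 'T_tool_cam': array([[-9.59610447e-04, -9.64795562e-01, -2.62999244e-01,
         7.11768993e-02],
       [ 9.99999474e-01, -1.02134874e-03,  9.80337118e-05,
         2.75161134e-04],
       [-3.63196438e-04, -2.62999012e-01,  9.64796034e-01,
        -1.57854818e-01],
       [ 0.00000000e+00,  0.00000000e+00,  0.00000000e+00,
         1.00000000e+00]])}
0.1 [[-9.65708946e-01 -2.59626594e-01 -5.14171204e-04]
 [-2.59627069e-01  9.65707942e-01  1.39856864e-03]
 [ 1.33433604e-04  1.48410301e-03 -9.99998890e-01]] [-0.35643082 -0.14638226 -0.44560319]
```

View pics/scene0.png

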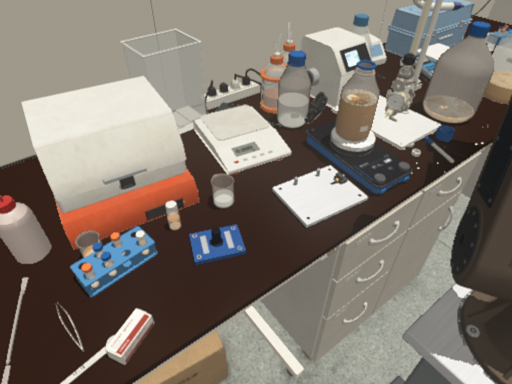

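View pics/side0.png

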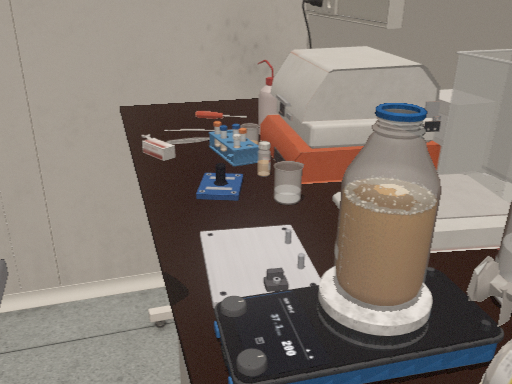

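The scene view shows the carrier at (217,243) with its knob at (216,233), the fixture at (320,194), the stop at (340,178), the beaker at (222,190) and the vial at (174,215). The side view agrees, with the pins at (289,237) and (301,261).

```bash
cat > h.py <<'E'
import numpy as np,cv2
from rig import robot
def K(ci): return 192/np.tan(np.radians(ci["vfov"]/2))
def campose(n):
    ci=robot.camera_info(n)
    if n=="wrist":
        T=np.eye(4);T[:3,:3]=robot.read_tcp_rot();T[:3,3]=robot.read_position();return ci,T@ci["T_tool_cam"]
    return ci,np.linalg.inv(ci["view"])
def cast(ci,T,px,z):
    px=np.atleast_2d(px).astype(float);f=K(ci)
    r=np.c_[(px[:,0]-ci["cx"])/f,(px[:,1]-ci["cy"])/f,np.ones(len(px))]@T[:3,:3].T
    return T[:3,3]+r*((z-T[2,3])/r[:,2])[:,None]
def rect(ci,T,mask,z):
    "largest blob -> contour on plane z -> min area rect (centre, sides mm, angle)"
    cs,_=cv2.findContours(mask.astype(np.uint8),cv2.RETR_EXTERNAL,cv2.CHAIN_APPROX_NONE)
    c=max(cs,key=cv2.contourArea)[:,0]
    return cv2.minAreaRect((cast(ci,T,c,z)[:,:2]*1000).astype(np.float32)),c
def down(a):
    "tool pointing down, tool y (closing line) at angle a deg from world x"
    a=np.radians(a);y=np.array([np.cos(a),np.sin(a),0]);z=np.array([0,0,-1.]);return np.c_[np.cross(y,z),y,z]
E
python3 - <<'E'
from h import *
for n in("scene","side"):
    q=np.load(n+".npz");im=q["im"];d=q["d"];ci,T=campose(n)
    h=cv2.cvtColor(im,cv2.COLOR_RGB2HSV);f=K(ci)
    u,v=np.meshgrid(np.arange(512),np.arange(384))
    P=np.stack([(u-ci["cx"])/f*d,(v-ci["cy"])/f*d,d],-1)@T[:3,:3].T+T[:3,3]
    box=lambda a,b,c,e:(u>a)&(u<b)&(v>c)&(v<e)
    B=dict(scene=(185,250,222,268),side=(195,246,160,200))[n]; F=dict(scene=(270,372,163,225),side=(195,325,222,295))[n]
    blue=(h[...,0]>100)&(h[...,0]<125)&(h[...,1]>120)&(h[...,2]>50)&box(*B)
    white=(h[...,1]<40)&(h[...,2]>140)&box(*F)
    print(n,"carrier",rect(ci,T,blue,.012)[0],"fix",rect(ci,T,white,.015)[0])
    m=box(*B)&(P[...,2]>.035)&(P[...,2]<.07);print("knob",np.median(P[m],0),m.sum(),P[m][:,2].max())
    m=box(*F)&(P[...,2]>.025)&(P[...,2]<.05)
    nn,l,st,ce=cv2.connectedComponentsWithStats(m.astype(np.uint8))
    for i in range(1,nn): 
        if st[i,4]>8: print("fixt obj",st[i,4],np.median(P[l==i],0),ce[i])
    for nm,b in dict(scene=dict(beak=(208,238,172,210),vial=(163,184,197,232)),side=dict(beak=(272,305,160,205),vial=(256,272,140,177)))[n].items():
        m=box(*b)&(P[...,2]>.02)&(P[...,2]<.09);print(nm,P[m].min(0),P[m].max(0),np.median(P[m],0))
E
```

```text
scene carrier ((518.5348510742188, 327.784423828125), (110.9376449584961, 87.89546966552734), 69.04234313964844) fix ((503.5858154296875, 32.356971740722656), (192.714111328125, 157.7217559814453), 83.48198699951172)
knob [0.5167326  0.32954915 0.04989306] 92 0.05359711448896598
fixt obj 335 [ 0.48192774 -0.0904314   0.03817579] [361.37910448 170.87761194]
fixt obj 18 [ 0.55195861 -0.00618223  0.03128067] [317.66666667 171.16666667]
fixt obj 58 [ 0.50404301 -0.03347387  0.03281956] [338.84482759 176.53448276]
fixt obj 21 [0.56020445 0.06467505 0.03317119] [295.42857143 179.61904762]
beak [0.60121176 0.17539793 0.02019579] [0.69523791 0.26763849 0.07206303] [0.62467184 0.24076547 0.04945682]
vial [0.61139652 0.3294036  0.02018499] [0.66924846 0.38832742 0.07338207] [0.62295219 0.37310057 0.04735179]
side carrier ((516.4027099609375, 312.9208984375), (129.12368774414062, 80.40473175048828), 69.49544525146484) fix ((505.81707763671875, 26.68732452392578), (196.5019073486328, 158.86245727539062), 83.29267883300781)
knob [0.5204648  0.31890698 0.04532999] 103 0.05259142070436762
fixt obj 55 [0.56077829 0.05736846 0.03234744] [288.52727273 233.41818182]
fixt obj 68 [ 0.5517514  -0.01421954  0.03212142] [301.08823529 257.77941176]
fixt obj 283 [ 0.50237694 -0.04384584  0.03058067] [275.32508834 276.08127208]
fixt obj 313 [ 0.51573607 -0.09459442  0.0396146 ] [297.14057508 291.21405751]
beak [0.60187898 0.20964084 0.02021303] [0.6864811  0.39217054 0.07030111] [0.62605809 0.221542   0.05263959]
vial [0.61331214 0.35588999 0.02020104] [0.67778098 0.53564305 0.07336812] [0.6253337  0.36359397 0.04540451]
```

Run:
```python
from h import *
for n in("scene","side"):
    q=np.load(n+".npz");d=q["d"];ci,T=campose(n);f=K(ci)
    u,v=np.meshgrid(np.arange(512),np.arange(384))
    P=(np.stack([(u-ci["cx"])/f*d,(v-ci["cy"])/f*d,d],-1)@T[:3,:3].T+T[:3,3])[d>0]
    for x0 in np.arange(.2,.9,.1):
        print(x0.round(1),[ (lambda s: round(float(s.max()),2) if len(s)>3 else None)(P[(P[:,0]>x0)&(P[:,0]<x0+.1)&(P[:,1]>y0)&(P[:,1]<y0+.1),2]) for y0 in np.arange(-.7,.6,.1)])
for p,a in (([.22,-.42,.38],-60),([.5,.05,.38],-6.5),([.518,.31,.28],-21),([.518,.328,.018],-21),([.51,.03,.033],-6.5)): print(p,robot.ik(p,down(a)))
```

```text
0.2 [-0.84, -0.84, -0.84, -0.84, -0.84, -0.84, 0.38, 0.38, None, None, None, None, None]
0.3 [0.0, 0.0, 0.0, 0.01, 0.0, 0.0, 0.0, 0.0, 0.0, 0.0, 0.0, 0.0, 0.03]
0.4 [0.23, 0.22, 0.03, 0.03, 0.05, 0.05, 0.05, 0.02, 0.02, 0.01, 0.02, 0.0, 0.03]
0.5 [0.3, 0.29, 0.2, 0.26, 0.41, 0.28, 0.08, 0.04, 0.02, 0.02, 0.05, 0.07, 0.07]
0.6 [0.22, 0.21, 0.38, 0.32, 0.05, 0.27, 0.05, 0.04, 0.04, 0.18, 0.19, 0.17, 0.15]
0.7 [0.0, 0.0, 0.17, 0.17, 0.04, 0.23, 0.07, 0.07, 0.07, 0.23, 0.23, 0.23, 0.23]
0.8 [0.02, 0.24, 0.21, 0.21, 0.11, 0.23, 0.13, 0.07, 0.07, 0.24, 0.24, 0.24, 0.24]
0.2 [None, None, None, None, None, None, None, None, None, None, None, None, None]
0.3 [None, None, None, None, None, 0.0, 0.0, 0.0, 0.0, 0.0, 0.0, 0.0, 0.03]
0.4 [None, None, None, None, 0.05, 0.05, 0.05, 0.02, 0.02, 0.01, 0.01, 0.0, 0.03]
0.5 [None, None, None, 0.2, 0.22, 0.28, 0.04, 0.04, 0.02, 0.01, 0.05, 0.07, 0.07]
0.6 [None, None, None, None, 0.2, 0.28, 0.0, 0.0, 0.03, 0.19, 0.19, 0.17, 0.13]
0.7 [None, None, None, None, 0.0, 0.13, 0.07, 0.07, 0.03, 0.23, 0.23, 0.23, 0.23]
0.8 [None, None, None, None, None, None, 0.07, 0.07, 0.07, 0.24, 0.24, 0.23, 0.23]
[0.22, -0.42, 0.38] [ 9.37843141e+01 -7.82547597e+01 -7.83956877e+00  2.54444375e-14
 -1.60415191e+02  2.62156859e+01]
[0.5, 0.05, 0.38] [ 28.14938607   0.26548021  -4.976129     0.         -84.75839078
 145.35061393]
[0.518, 0.31, 0.28] [ 49.42376869  12.19136967  -3.93802174   0.         -73.87060859
 109.57623131]
[0.518, 0.328, 0.018] [ 50.57201769  26.49974977 -20.88164327   0.         -42.61860696
 108.42798231]
[0.51, 0.03, 0.033] [ 25.41731925  17.67052547 -33.46503973   0.         -38.86443479
 148.08268075]
```

Run:
```python
from h import *
q0=robot.read_qpos()
a=np.array(robot.ik([.5,.05,.42],down(-6.5)))
b=a.copy();b[0]=q0[0];b[5]=q0[5];robot.movej(b);print(robot.read_position())
b[0]=30;b[5]=120;robot.movej(b);print(robot.read_position(),robot.read_t())
robot.goto([.505,.29,.22],down(-21));print(robot.read_t())
robot.dwell(.3)
ci,T=campose("wrist");im,d=robot.grab_frame("wrist");np.savez("w1.npz",im=im,d=d,T=T);cv2.imwrite("pics/w1.png",im[:,:,::-1]);print(T,robot.read_t(),robot.read_force())
```

```text
[ 0.08008979 -0.49627897  0.41850262]
[0.49820575 0.0656068  0.41995438] 3.6167
4.7667
[[ 9.32885646e-01 -3.47515125e-01 -9.46446447e-02  5.30305146e-01]
 [-3.60172658e-01 -9.00221711e-01 -2.44696808e-01  3.55699229e-01]
 [-1.65322245e-04  2.62362553e-01 -9.64969359e-01  3.78737616e-01]
 [ 0.00000000e+00  0.00000000e+00  0.00000000e+00  1.00000000e+00]] 5.1167 [0.55840254 0.1127382  0.3442805 ]
```

View pics/w1.png

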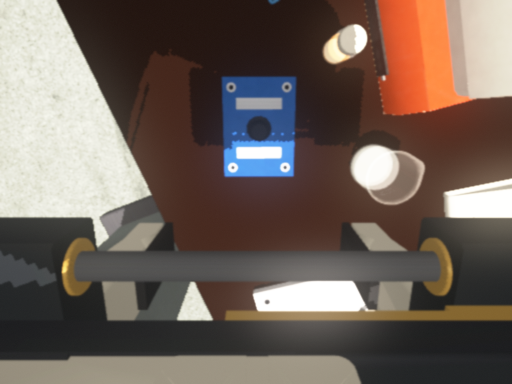

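The wrist view shows the carrier spanning (222–296, 76–178), with its knob at about (259,128). The beaker at (385,172) and the vial at (345,44) are well clear. I'll measure the carrier from this picture, then look at the fixture from above.

Run:
```python
from h import *
q=np.load("w1.npz");im=q["im"];T=q["T"];d=q["d"];ci=robot.camera_info("wrist")
h=cv2.cvtColor(im,cv2.COLOR_RGB2HSV)
m=(h[...,0]>100)&(h[...,0]<125)&(h[...,1]>100)&(h[...,2]>60);m[190:]=0;m[:60]=0
print("carrier",rect(ci,T,m,.012)[0])
k=(im.max(2)<60);k[:112]=0;k[145:]=0;k[:,:240]=0;k[:,280:]=0
f=K(ci);u,v=np.meshgrid(np.arange(512),np.arange(384))
P=np.stack([(u-ci["cx"])/f*d,(v-ci["cy"])/f*d,d],-1)@T[:3,:3].T+T[:3,3]
kk=(P[...,2]>.044)&(P[...,2]<.06)&(u>235)&(u<285)&(v>100)&(v<150);print("knob",P[kk].mean(0),kk.sum(),np.ptp(P[kk],0))
robot.goto([.50,-.02,.24],down(-6.5));robot.dwell(.3)
ci,T=campose("wrist");im,d=robot.grab_frame("wrist");np.savez("w2.npz",im=im,d=d,T=T);cv2.imwrite("pics/w2.png",im[:,:,::-1]);print(robot.read_t())
```

```text
carrier ((521.4019775390625, 327.298583984375), (109.68087768554688, 81.23139953613281), 68.88854217529297)
knob [0.52099812 0.3278856  0.05097168] 307 [0.01969355 0.01917874 0.00928721]
6.65
```

View pics/w2.png

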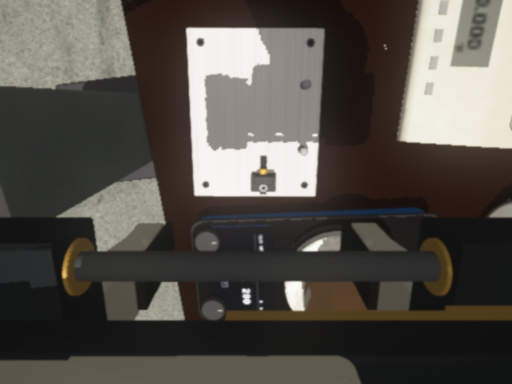

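The wrist view shows the fixture at (187–323, 28–197), the pins at (306,85) and (303,150), the stop body at (263,182) and its button at about (263,172). Next I'll measure those, then grasp the carrier and lift it.

Run:
```python
from h import *
q=np.load("w2.npz");im=q["im"];T=q["T"];d=q["d"];ci=robot.camera_info("wrist")
h=cv2.cvtColor(im,cv2.COLOR_RGB2HSV)
m=(h[...,1]<70)&(h[...,2]>75);m[203:]=0;m[:15]=0;m[:,:170]=0;m[:,345:]=0
r,_=rect(ci,T,m,.015);print("fix",r)
a=np.radians(r[2] if r[1][0]>r[1][1] else r[2]-90);a=a-np.pi/2;R=np.array([[np.cos(a),-np.sin(a)],[np.sin(a),np.cos(a)]]);c=np.array(r[0])
f=K(ci);u,v=np.meshgrid(np.arange(512),np.arange(384))
P=np.stack([(u-ci["cx"])/f*d,(v-ci["cy"])/f*d,d],-1)@T[:3,:3].T+T[:3,3]
k=((P[...,2]>.031)&(P[...,2]<.045)&(u>170)&(u<345)&(v>15)&(v<203)).astype(np.uint8)
n,l,st,ce=cv2.connectedComponentsWithStats(k)
for i in range(1,n):
    if st[i,4]>12:
        p=P[l==i];L=(p[:,:2]*1000-c)@R;print(st[i,4],ce[i],"z",p[:,2].mean(),"world",p.mean(0),"fix",L.mean(0),L.min(0),L.max(0))
b=(h[...,0]<30)&(h[...,0]>12)&(h[...,1]>130)&(h[...,2]>90);b[:160]=0;b[180:]=0;b[:,:250]=0;b[:,280:]=0
vv=np.argwhere(b)[:,::-1];print("brass",vv.min(0),vv.max(0),(cast(ci,T,vv,.0215+.003)[:,:2]*1000-c)@R)
# grasp
robot.goto([.521,.3275,.12],down(-21.1));robot.servo_line([.521,.3275,.0185],speed=.12)
robot.dwell(.2);print("F",robot.read_force(),robot.read_position());robot.move_gripper(0.0);print(robot.read_grip_width(),robot.read_finger_force(),robot.read_force(),robot.read_t())
robot.servo_line([.521,.3275,.13],speed=.12);robot.dwell(.3);print(robot.read_force(),robot.read_t(),robot.read_grip_width(),robot.read_tcp_rot())
```

```text
fix ((502.415283203125, 31.939613342285156), (190.89186096191406, 152.66256713867188), 83.49036407470703)
72 [305.93055556  84.        ] z 0.03630454789705874 world [0.56088689 0.06158858 0.03630455] fix [54.73331989 36.0867598 ] [49.92339495 32.05524918] [59.3150928  40.20887422]
68 [302.94117647 150.97058824] z 0.03587375175139242 world [ 0.55236679 -0.0093059   0.03587375] fix [ 54.3054761  -35.31657544] [ 49.83462061 -40.18931988] [ 59.16938459 -30.97758827]
178 [262.99438202 179.6741573 ] z 0.03616519597645252 world [ 0.50436569 -0.03704814  0.0361652 ] fix [  9.75899565 -68.3218537 ] [ -0.55026253 -73.7620311 ] [ 20.20322178 -63.65612854]
brass [260 169] [266 174] [[  7.56712417 -58.29336465]
 [  8.73905411 -58.29289295]
 [  9.91097677 -58.29242125]
 [ 11.08289215 -58.29194956]
 [ 12.25480026 -58.29147787]
 [  6.39842339 -59.4899826 ]
 [  7.5713315  -59.48950679]
 [  8.74423231 -59.48903098]
 [  9.91712584 -59.48855518]
 [ 11.09001208 -59.48807938]
 [ 12.26289102 -59.48760358]
 [ 13.43576268 -59.48712779]
 [  6.40166519 -60.68811241]
 [  7.5755458  -60.68763248]
 [  8.7494191  
[... 242 characters left out ...]
55]
 [ 11.10428738 -61.88629449]
 [ 12.27911284 -61.88581044]
 [ 13.45393099 -61.88532639]
 [  6.40816494 -63.09034251]
 [  7.5839954  -63.08985429]
 [  8.75981853 -63.08936609]
 [  9.93563433 -63.08887788]
 [ 11.11144281 -63.08838968]
 [ 12.28724396 -63.08790148]
 [  8.76503121 -64.29346797]
 [  9.94182434 -64.2929756 ]]
F [0.54525296 0.63805567 0.39808184] [0.52130175 0.3278754  0.01931913]
0.22305193079479332 29.999886725563556 [ 0.96591105 -1.04567695 -0.18057191] 10.3083
[-0.33182918 -0.35498431 -3.92474219] 11.6917 0.22042820955740838 [[ 3.59967344e-01  9.32964704e-01 -6.09812098e-04]
 [ 9.32964519e-01 -3.59967712e-01 -6.72586853e-04]
 [-8.47012460e-04 -3.26823748e-04 -9.99999588e-01]]
```

```bash
cat >> h.py <<'E'
A=-6.51;C=np.array([.5024,.0319])
RF=np.array([[np.cos(np.radians(A)),-np.sin(np.radians(A))],[np.sin(np.radians(A)),np.cos(np.radians(A))]])
def W(x,y,z): return np.r_[C+RF@np.array([x,y])/1000,z]
def L(): p=robot.read_position();return np.r_[RF.T@(p[:2]-C)*1000,p[2]*1000]
def FF(): f=robot.read_force();return np.r_[RF.T@f[:2],f[2]]
E
python3 - <<'E'
from h import *
robot.goto(W(2,6,.13),down(A));robot.servo_line(W(2,6,.042),speed=.1);robot.dwell(.3)
f0=FF();print("hang",f0,L(),robot.read_t())
z=.039
while z>.029:
    robot.servo_line(W(2,6,z),speed=.02);robot.dwell(.05);f=FF();print(round(z,4),f.round(2),L().round(2))
    if f[2]-f0[2]>5: break
    z-=.0008
robot.dwell(.2);print(FF(),L(),robot.read_t(),robot.read_ft_torque())
ci,T=campose("wrist");im,d=robot.grab_frame("wrist");np.savez("w3.npz",im=im,d=d,T=T);cv2.imwrite("pics/w3.png",im[:,:,::-1])
E
```

```text
hang [-0.40435975  0.99191846 -4.55001175] [ 2.21578879  6.09340028 42.43698928] 14.1417
0.039 [ 0.51  0.87 -4.56] [ 1.92  5.94 38.88]
0.0382 [-0.44  0.11 -4.15] [ 1.99  5.99 38.18]
0.0374 [-0.71  1.15 -4.22] [ 1.99  5.98 37.38]
0.0366 [ 0.58  0.31 -3.82] [ 1.97  5.99 36.57]
0.0358 [ 0.59 -0.47 -3.35] [ 1.99  5.99 35.78]
0.035 [-0.17  1.06 -3.94] [ 1.97  5.99 34.96]
0.0342 [-0.09 -0.96 -3.83] [ 2.    5.99 34.18]
0.0334 [ 0.05 -0.73 -3.19] [ 2.15  6.09 33.49]
0.0326 [-4.09  0.16  6.35] [ 2.18  6.08 33.43]
[-3.75658551 -0.06296789  6.79640845] [ 2.15488379  6.08087667 33.42084253] 17.0917 [-0.01079221  1.35894569  0.01355195]
```

View pics/w3.png

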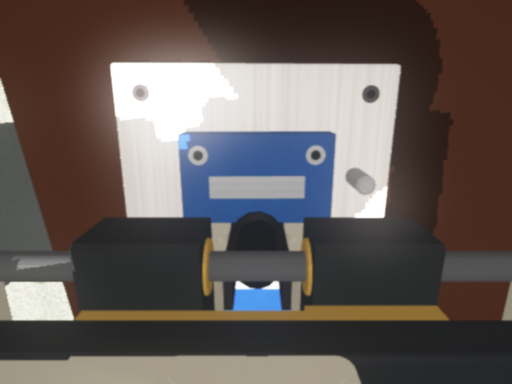

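The view shows the plate flat and square on the fixture (blue spanning 181–334) with a gap to the left pin at (362,181). I'll ease off the downward press, then push in +x and then in -y, watching the force.

```bash
cat >> h.py <<'E'
def favg(n=5):
    s=[]
    for _ in range(n): s.append(FF());robot.dwell(.02)
    return np.mean(s,0)
E
python3 - <<'E'
from h import *
z=.0332;x,y=2.,6.
robot.servo_line(W(x,y,z),speed=.02);robot.dwell(.1);print("base",favg(),L())
x=7.5;robot.servo_line(W(x,y,z),speed=.03);print("slid",favg(),L())
while x<14:
    x+=.4;robot.servo_line(W(x,y,z),speed=.02);f=favg(3);print("x",round(x,2),f.round(1),L().round(2))
    if f[0]<-9: break
y=0.;robot.servo_line(W(x,y,z),speed=.02);print("y slid",favg(),L())
while y>-9:
    y-=.4;robot.servo_line(W(x,y,z),speed=.02);f=favg(3);print("y",round(y,2),f.round(1),L().round(2))
    if f[1]>7 or f[0]<-20: break
print(favg(),robot.read_ft_torque(),robot.read_t())
E
```

```text
base [-2.33306729  0.37421826  3.97925705] [ 2.1102313   6.08464441 33.42218696]
slid [-0.60306888 -1.43896267  4.40734294] [ 7.89302413  6.00782689 33.42264566]
x 7.9 [-2.  -0.7  6.3] [ 7.88  5.98 33.41]
x 8.3 [-4.2  0.   7.5] [ 7.93  5.94 33.42]
x 8.7 [-4.5  0.   8.9] [ 8.17  5.92 33.41]
x 9.1 [-5.5  0.   8.7] [ 8.5   5.9  33.41]
x 9.5 [-5.9  0.2  9.1] [ 8.88  5.88 33.42]
x 9.9 [-5.5  0.3  9.1] [ 9.22  5.81 33.39]
x 10.3 [-5.7 -0.4  9.1] [ 9.63  5.81 33.42]
x 10.7 [-5.4  0.1  9.3] [10.    5.79 33.39]
x 11.1 [-4.9 -0.2  9.4] [10.39  5.79 33.42]
x 11.5 [-5.5  0.2  9.3] [10.78  5.78 33.42]
x 11.9 [-6.3  0.2 10.8] [10.93  5.74 33.41]
x 12.3 [-8.2  0.8 12. ] [10.98  5.72 33.39]
x 12.7 [-10.    2.6  13.3] [11.08  5.7  33.39]
y slid [-11.81561744   9.04660875  12.52501871] [11.36534389  0.96130378 33.43295842]
y -0.4 [-12.9  10.8  12.8] [11.35  0.75 33.4 ]
[-12.53454707  10.36770595  12.49780352] [ 3.98827243  4.04065476 -0.06396356] 22.8083
```

Friction is high because the downward press has grown to about 12 N. I'll lift the command slightly to relieve it and carry on along -y.

Run:
```python
from h import *
x,y,z=12.7,-.4,.0332
for _ in range(4):
    z+=.0004;robot.servo_line(W(x,y,z),speed=.02);f=favg(3);print("z",round(z,4),f.round(1),L().round(2))
    if f[2]<1.5: break
while y>-9:
    y-=.5;robot.servo_line(W(x,y,z),speed=.02);f=favg(3);print("y",round(y,2),f.round(1),L().round(2))
    if f[1]>9 or f[0]<-20: break
print(favg(),robot.read_t())
```

```text
z 0.0336 [-9.9  8.2  8.1] [11.28  0.37 33.44]
z 0.034 [-7.1  5.2  4.2] [11.18 -0.07 33.45]
z 0.0344 [-5.3  3.1 -1. ] [11.21 -0.52 33.55]
y -0.9 [-5.7  3.  -1.2] [11.22 -1.05 33.56]
y -1.4 [-5.4  3.6 -0.7] [11.22 -1.53 33.54]
y -1.9 [-5.2  3.7 -0.9] [11.24 -2.04 33.56]
y -2.4 [-5.5  3.7 -0.8] [11.25 -2.56 33.57]
y -2.9 [-5.4  3.1 -1.1] [11.21 -3.05 33.56]
y -3.4 [-6.7  5.8 -0.5] [11.28 -3.14 33.58]
y -3.9 [-7.5  7.3 -0.3] [11.36 -3.19 33.67]
y -4.4 [-8.7 10.5  0.5] [11.36 -3.3  33.69]
[-8.65005577 10.67782288  0.50204639] 26.1917
```

Run:
```python
from h import *
x,y,z=12.7,-4.4,.0344
while x<17:
    x+=.4;robot.servo_line(W(x,y,z),speed=.02);f=favg(3);print("x",round(x,2),f.round(1),L().round(2))
    if f[2]>4: z+=.0003
    if f[0]<-19: break
for _ in range(4):
    if f[1]>11.5: break
    y-=.3;robot.servo_line(W(x,y,z),speed=.02);f=favg(3);print("y",round(y,2),f.round(1),L().round(2))
robot.dwell(.3);print(favg(),L(),robot.read_ft_torque(),x,y,z,robot.read_t())
R=robot.read_tcp_rot();print(np.degrees(np.arctan2(R[1,1],R[0,1])),R[:,2])
ci,T=campose("wrist");im,d=robot.grab_frame("wrist");np.savez("w4.npz",im=im,d=d,T=T);cv2.imwrite("pics/w4.png",im[:,:,::-1])
```

```text
x 13.1 [-10.8  11.4   2.1] [11.42 -3.26 33.69]
x 13.5 [-12.7  12.3   3.6] [11.41 -3.3  33.67]
x 13.9 [-14.1  12.9   5.2] [11.45 -3.3  33.66]
x 14.3 [-14.8  14.7   4. ] [11.48 -3.31 33.71]
x 14.7 [-14.9  15.    3.3] [11.55 -3.35 33.84]
x 15.1 [-17.   15.4   5.1] [11.55 -3.38 33.8 ]
x 15.5 [-17.6  16.1   4. ] [11.6  -3.41 33.91]
x 15.9 [-18.9  16.4   2.9] [11.61 -3.48 33.98]
x 16.3 [-20.   18.1   4.3] [11.63 -3.46 33.98]
[-19.79546366  17.62377824   4.23081271] [11.6659687  -3.4606663  33.98910481] [ 7.1789406   6.67194499 -0.16974159] 16.3 -4.4 0.03590000000000001 29.275
-6.618656785971653 [-0.00702516  0.00143276 -0.9999743 ]
```

View pics/w4.png

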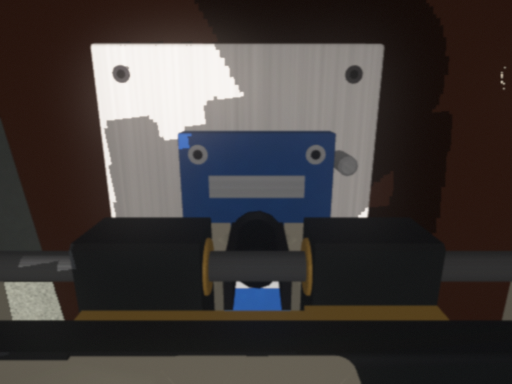

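The forces are about 20 N in x across the two pins and 17 N on the stop, and the plate touches the left pin at (345,163). I'll ease these down, keeping a light push, then release.

Run:
```python
from h import *
for x,y,z in((16.3,-3.9,.0358),(16,-3.6,.0356),(14.5,-3.6,.0349),(13.2,-3.7,.0344)):
    robot.servo_line(W(x,y,z),speed=.02);print((x,y,z),favg(4).round(1),L().round(2))
robot.dwell(.2);print(favg(),L())
robot.move_gripper(.30);print("open",favg(4).round(1),L().round(2),robot.read_grip_width())
robot.move_gripper(.5);print("open",favg(4).round(1),L().round(2),robot.read_grip_width(),robot.read_t())
```

```text
(16.3, -3.9, 0.0358) [-18.   14.8   2.9] [11.67 -3.44 34.05]
(16, -3.6, 0.0356) [-16.9  12.5   3.2] [11.64 -3.39 33.99]
(14.5, -3.6, 0.0349) [-12.9  10.2   2.1] [11.5  -3.25 33.74]
(13.2, -3.7, 0.0344) [-9.3  8.4  1.2] [11.37 -3.16 33.61]
[-9.00261174  8.89329174  1.67249779] [11.37809966 -3.18799447 33.59657927]
open [-0.1  0.1 -0.2] [13.45 -3.76 34.46] 0.3008717822078718
open [-0.   0.1 -0.1] [13.2  -3.68 34.42] 0.5048347673886364 31.9917
```

Run:
```python
from h import *
robot.servo_line(W(11.2,-3.1,.0345),speed=.02);print(FF());robot.servo_line(W(11.2,-3.1,.12),speed=.1)
robot.servo_line(W(5,-60,.19),speed=.15);robot.dwell(.3)
ci,T=campose("wrist");im,d=robot.grab_frame("wrist");np.savez("w5.npz",im=im,d=d,T=T)
cv2.imwrite("pics/w5.png",cv2.resize(im[0:230,130:386],None,fx=2.6,fy=2.6,interpolation=cv2.INTER_CUBIC)[:,:,::-1]);print(robot.read_t())
h=cv2.cvtColor(im,cv2.COLOR_RGB2HSV)
m=(h[...,0]>100)&(h[...,0]<125)&(h[...,1]>100)&(h[...,2]>60);m[205:]=0;m[:,:150]=0;m[:,350:]=0
r,_=rect(ci,T,m,.027);print("carrier",r,RF.T@(np.array(r[0])-C*1000))
f=K(ci);u,v=np.meshgrid(np.arange(512),np.arange(384))
P=np.stack([(u-ci["cx"])/f*d,(v-ci["cy"])/f*d,d],-1)@T[:3,:3].T+T[:3,3]
p=P[m&(d>0)];p=p[abs(p[:,2]-.027)<.006];A_=np.c_[(p[:,:2]-C)@RF,np.ones(len(p))];print("plane tilt",np.linalg.lstsq(A_,p[:,2],rcond=None)[0],len(p))
```

```text
[0.2734735  0.31835523 0.23100261]
34.3583
carrier ((512.5935668945312, 27.797958374023438), (107.90272521972656, 78.09835052490234), 83.13312530517578) [10.59291525 -2.91987981]
plane tilt [-0.00112947  0.00053413  0.02667861] 6496
```

View pics/w5.png

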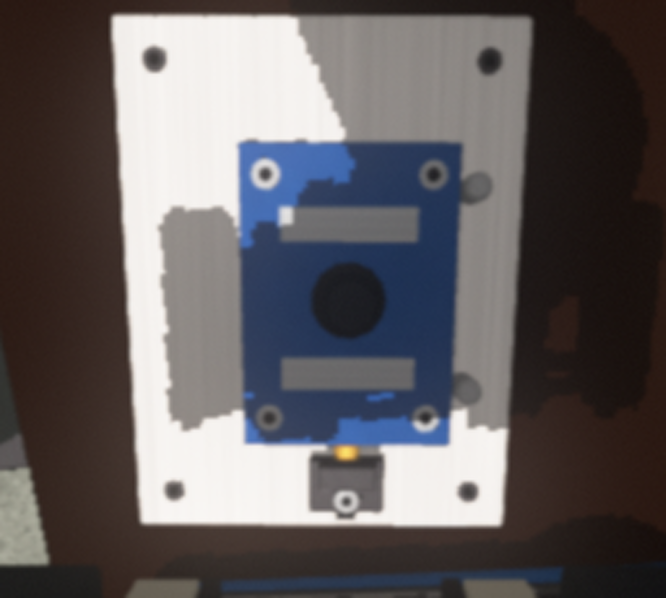

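The plate is flat, with a knob at crop pixel (348,300) and the button touching at (346,452). It lies alongside both pins, at (476,187) and (466,389). Next I'll check squareness more finely with edge-line fits on this same picture.

Run:
```python
from h import *
q=np.load("w5.npz");im=q["im"];T=q["T"];ci=robot.camera_info("wrist")
R=im[...,0].astype(float);Y=im.astype(float).sum(2)
def edge(sig,rows,c0,c1,z):
    pts=[]
    for r in rows:
        g=np.diff(cv2.GaussianBlur(sig[r:r+1,c0:c1],(5,1),1)[0]);i=np.argmax(abs(g))
        if 0<i<len(g)-1:
            a,b,c=abs(g[i-1:i+2]);pts.append((c0+i+.5+.5*(a-c)/(a-2*b+c+1e-9),r))
    p=((cast(ci,T,pts,z)[:,:2]-C)@RF*1000).astype(np.float32)
    vx,vy,x0,y0=cv2.fitLine(p,cv2.DIST_HUBER,0,.01,.01).ravel()
    s=(x0+vx/vy*(np.array([36,-36])-y0));return s,np.degrees(-np.arctan(vx/vy))
o=lambda c:130+c/2.6
print("plate -x edge",edge(R,range(int(96/1),165),int(o(239))-6,int(o(246))+7,.027))
print("plate +x edge mid rows",edge(R,list(range(82,143)),int(o(455))-7,int(o(462))+1,.027))
print("fix -x edge",edge(Y,range(12,195),int(o(112))-6,int(o(140))+7,.015))
print("fix +x edge",edge(Y,range(12,195),int(o(503))-6,int(o(530))+7,.015))
```

```text
plate -x edge (array([-29.22499915, -29.43837173]), np.float32(-0.169796))
plate +x edge mid rows (array([49.69228903, 50.20825729]), np.float32(0.41058746))
fix -x edge (array([-74.19346163, -74.58067877]), np.float32(-0.30813462))
fix +x edge (array([74.99791813, 74.66674984]), np.float32(-0.26353347))
```

The edges agree within about 0.3°. As a safeguard I'll do one more push with the fingers loosely round the knob. The plate can then swivel freely, so it squares itself on both pins.

Run:
```python
from h import *
robot.servo_line(W(11,-3.1,.08),speed=.2);robot.servo_line(W(11,-3.1,.0336),speed=.1)
robot.move_gripper(.32);f0=favg(4);print("free",f0.round(2),L().round(2),robot.read_t())
x,y=13.5,-3.1
while x<21:
    robot.servo_line(W(x,y,.0336),speed=.03);f=favg(3)-f0;print("x",round(x,2),f.round(1),L().round(2))
    if f[0]<-16.5: break
    x+=.35 if f[0]<-12 else .6
for _ in range(5):
    y-=.5;robot.servo_line(W(x,y,.0336),speed=.03);f=favg(3)-f0;print("y",round(y,2),f.round(1),L().round(2))
    if f[1]>9: break
print("t",robot.read_t())
```

```text
free [ 0.36  0.45 -0.02] [11.01 -3.08 33.63] 36.35
x 13.5 [-0.3 -0.5  0. ] [13.57 -3.1  33.54]
x 14.1 [-0.9 -0.8  0.4] [14.06 -3.12 33.56]
x 14.7 [ 0.2  0.  -0.2] [14.7  -3.11 33.62]
x 15.3 [-1.  -0.1  0.6] [15.13 -3.16 33.55]
x 15.9 [-5.8  1.1  2.6] [15.25 -3.26 33.46]
x 16.5 [-7.1  2.5  4.4] [15.37 -3.28 33.44]
x 17.1 [-9.9  3.6  7.1] [15.43 -3.3  33.4 ]
x 17.7 [-11.9   4.7   8.6] [15.47 -3.37 33.36]
x 18.3 [-14.7   6.6  10.6] [15.52 -3.4  33.31]
x 18.65 [-15.8   6.2  12.3] [15.54 -3.44 33.31]
x 19.0 [-17.9   6.8  12.9] [15.56 -3.45 33.29]
y -3.6 [-17.8   8.9  11.8] [15.6  -3.65 33.18]
y -4.1 [-17.9  10.7  11.6] [15.56 -3.92 33.09]
t 40.25
```

Run:
```python
from h import *
robot.servo_line(W(15.2,-3.8,.0340),speed=.03);robot.servo_line(W(11.0,-3.8,.0340),speed=.03);print(favg(3))
robot.move_gripper(.5);robot.servo_line(W(11,-3.3,.12),speed=.1)
robot.servo_line(W(5,-60,.19),speed=.15);robot.dwell(.3)
ci,T=campose("wrist");im,d=robot.grab_frame("wrist")
cv2.imwrite("pics/w6.png",cv2.resize(im[0:230,130:386],None,fx=2.6,fy=2.6,interpolation=cv2.INTER_CUBIC)[:,:,::-1]);print(robot.read_t())
h=cv2.cvtColor(im,cv2.COLOR_RGB2HSV)
m=(h[...,0]>100)&(h[...,0]<125)&(h[...,1]>100)&(h[...,2]>60);m[205:]=0;m[:,:150]=0;m[:,350:]=0
r,_=rect(ci,T,m,.027);print("carrier",r,RF.T@(np.array(r[0])-C*1000))
```

```text
[ 0.11116594  0.31604591 -0.29605586]
43.5167
carrier ((512.4974975585938, 27.778274536132812), (107.9516830444336, 77.77800750732422), 82.67413330078125) [10.49969705 -2.95032875]
```

View pics/w6.png

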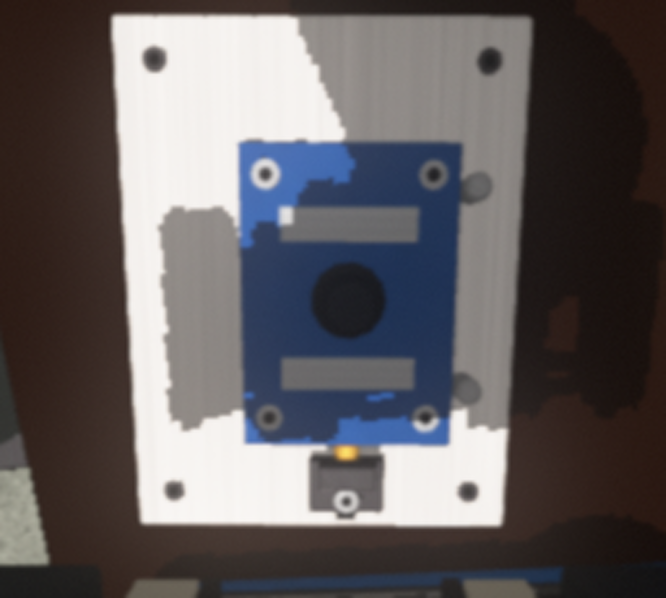

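The picture matches the one before the re-push: the plate sits at both pins, (476,187) and (466,389), and at the button, (346,452). The robot is clear, so I'm handing in.

```bash
python3 -c "
from rig import robot
print(robot.job_done())"
```

```text
the job is handed in; nothing more can be done
None
```

The carrier plate is flat on the fixture and, as far as the camera and force readings show, touching both pins and the stop button; the last push was about 18 N across the two pins and 11 N on the stop, the vial and beaker were left alone, and the job was handed in at about 44 s.

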